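# Slide the drip tray home and start the dehumidifier

### The arm

A 6-joint arm with a two-finger parallel gripper is mounted at the origin on the work surface. World frame = base frame: x ahead of the robot, y to its left, z up, the work surface at z = 0. Lengths are in mm, angles in degrees, forces in N, time in s.
With the tool pointing down it reaches from about 350 to 850 mm from the base axis. Payload 8.1 kg.
Tool frame: the origin (TCP) lies midway between the tips of the shut fingers; the grasp point (between the pads) lies grip_depth behind it (grip_depth is the distance from the TCP to the grasp point, in mm); z points along the fingers, y is the line along which they close (so a half turn about z gives the same grasp; the last joint's range is limited). The gripper opens to 85 mm and grips with 20 to 120 N. Pads are 22 mm wide; open, the fingers measure 114 mm over their backs; the gripper's body (76 mm by 85 mm) begins 54 mm behind the grasp point. The pads swing forward as they close: fully open they stand 13 mm farther back than shut.
Start: joints at [65.695, 7.471, 85.268, -0, 87.261, -4.893], TCP at [199.392, 565.905, 231.292] pointing down, gripper open.
Joint ranges: [-169.43, 169.43], [-51.17, 129.36], [1.28, 143.12], [-76.62, 256.62], [0, 156.53], [-152.29, 152.29]. Speed limits (degrees/s): [136.94, 136.94, 159.86, 180, 180, 180].

### API

Orientations are given as [roll, pitch, yaw] about the fixed x, y, z axes, in that order (R = Rz(yaw) Ry(pitch) Rx(roll)).
In Python, from bench import sense, snapshot, hand_in, grip_depth gives the robot as it stands. The module is installed in compiled form; this text tells all that it offers.
- The arm moves only by the tool apply_moves, never from a script. Its argument "series" is text: rows parted by semicolons, each of 5 numbers parted by spaces: the shift along the tool's x, y, z each as a share of 0.3 m, from -1 to 1, then the turn about the tool's z as a share of 2 rad, from -1 to 1, then the gripper's target within -1 to 1 (shut at 1, half-way at 0, fully open at -1). In form: tx ty tz twist gripper; .... A call has 1 to 5 rows; each row shifts and turns the commanded pose from where the row before left it, along the tool's axes as they then stand; what a row does not reach is not made up. A row lasts 1/12 s, in which the tool goes at most 41.7 mm and 7.16 degrees, less where a joint would pass 70% of its speed; a pose out of reach is approached as far as the arm can. A call with a number of a shift or a turn outside -1 to 1 is refused whole. A call with a gripper value outside its range is refused whole. The fingers move at their own pace and stop on an object; "squeeze" is the grip in N (left out, the last holds). Time passes only in rows, so rows that do not move let the fingers close. It gives the time, the measured TCP pose, the force, the opening and the grip force at its end, in the units of the state.
- sense(): the state, without advancing time (a new reading comes with each control period).
- snapshot(name): name is "side" or "top" or "wrist"; returns a dict with "frame" (384x512x3 uint8, blue, green, red), "depth" (384x512 float32, mm along the optical axis (not along the pixel's ray), 0 where there is no reading), "intrinsics" (3x3 intrinsics, pixels), "extrinsics" (4x4, takes a point from camera to world coordinates); the wrist camera has in their place "tool_from_camera" (4x4, takes a point from camera to tool coordinates, whose origin is the TCP and whose axes are the flange's). Camera axes: x right, y down, z forward; pixel columns grow to the right and rows downward; lengths in mm; the calibration is good to about 2 mm. The wrist camera is an equidistant fisheye: a pixel r from the principal point sees the ray r / f radians off the axis. A picture is of the moment at which its call begins: read the wrist's pose just before it.
- hand_in(): hands the job in; it is judged then, once.
The state is a dict: "time": time; "joint_pos": joint angles; "qd": joint speeds; "joint_efforts": joint torques, N m; "tool_pos": TCP position; "tcp_rot": TCP orientation; "ft_force": force on the tool from outside, world axes, zero at the start; "wrist_torque": the same for the moment, N m; "finger_gap": finger opening in mm; "grip_force": force on a finger pad.
Only numpy, scipy, OpenCV 4.12 (cv2) and the standard library are available. Lean on these libraries where they do the work, as an engineer would, in place of code of your own. Each camera call takes 0.05 s, during which the arm holds its last target. There are 200 camera calls.

### The job

Without picking anything up, push the aluminium drip tray along the shelf, through the narrow gap between the low glass jar and the square tin, until its leading edge is right up against (no more than about a centimetre from) the front of the dehumidifier, square to it under the drain spout. Only then press the button on the dehumidifier's front all the way in and let go. Leave everything else where it is.

Things in the scene. Friction and masses are not known exactly. Their poses are not given: they have to be found in the camera images.
- dehumidifier: White compact dehumidifier, fixed: 140 deep (its x), 130 wide (its y), 180 high. Origin: centre of its underside, on the shelf. Its x axis points away from the robot side; its front face is the plane x = -70 mm in its frame and looks along its -x. A thin grey drain spout (12 thick) sticks out of the front on the centre line at height 75 and turns down, ending at x = -105 mm with its lowest point 49 mm above the shelf; below the spout the front is plain and flat.
- power_top (a point): Centre of the outer face of the round press button (26 across) on the dehumidifier's front, on its centre line, 155 mm above the shelf (25 mm below the dehumidifier's top); it stands 22 mm proud of the front when out, in a round grey housing 42 across and 12 deep.
- power (a joint): Travel of that button: 0 m out, 0.006 m fully pressed towards the dehumidifier's +x (level, into the front). A spring returns it; about 5 N presses it fully. It counts as pressed beyond 0.004.
- tray: Shallow open aluminium drip tray, loose, 100 long (its x) x 70 wide (its y) x 22 high, walls 3 thick and upright, 0.1 to 0.21 kg. Origin: centre of its underside. Starts flat on the shelf in front of the gap, up to 0.25 rad askew and up to 25 mm off the gap's centre line; its +x end leads towards the dehumidifier.
- low_jar: Low round glass jar with an aluminium screw lid, 60 across, 45 high, fixed (does not move). Origin: centre of its underside. It forms one side of the gap; left or right varies.
- square_tin: Square steel tin, 60 x 60 x 45 high, fixed (does not move), sides parallel to the dehumidifier's. Origin: centre of its underside. It forms the other side of the gap. Jar and tin stand 136 mm apart centre to centre, leaving 76 mm between them for the 70 mm wide tray; the gap runs along the dehumidifier's x axis, centred on its centre line, with the jar and tin centred 113 to 127 mm in front of its front face.
- clothes_peg: Bystander, loose, to be left alone: a red plastic clothes peg lying flat, 75 x 10 x 13, left of the tray as seen from the robot (mm). Origin: centre of its underside.
- silicone_brush: Bystander, loose, to be left alone: a yellow silicone brush lying flat, 153 x 34 x 24, right of the tray (mm). Origin: centre of its underside.
- remote: Bystander, loose, to be left alone: a white remote control, 140 x 45 x 18, left of the gap (mm). Origin: centre of its underside.
- tall_jar: Bystander, loose, to be left alone: an empty glass jar with a screw-top lid, 80 across, 130 high, right of the dehumidifier (mm). Origin: centre of its underside.
- absorber_tub: Bystander, loose, to be left alone: a round clear tub with a white lid, 100 across, 95 high, left of the dehumidifier (mm). Origin: centre of its underside.
- clock: Bystander, loose, to be left alone: a small black bedside clock, 40 x 75 x 70 high, right of the gap (mm). Origin: centre of its underside.
There are look-alikes about, which are no part of the job. What is shaped like the dehumidifier but green is not meant.

How it is judged:
By the outcome, as a careful person would: the job done as asked, in the order asked, and still so for the second after the job is handed in, with the robot touching nothing.
It also fails if it takes over 72 s, if anything falls off the work surface, if the arm or the gripper's body presses on something with over 40 N, if the wrist force passes 120 N, or if a joint passes its speed limit or range.

## Working session

There is one attempt and no reset: what is moved stays moved. The work goes in short steps, Python scripts to look and compute and a tool call to move; the robot and the scene stay as the last step left them, time stands still between calls to the robot, and variables do not carry over. Pictures are saved under pics/ and viewed, at most 10 in all, crops included, and the job is handed in when it is done.

Besides the shell and the picture viewer there is one more tool, called after "Emit:" as name(argument=value, ...) on one line, values as JSON. apply_moves: Moves the arm, as the interface text tells. Its arguments: {"type":"object","properties":{"series":{"type":"string"},"squeeze":{"type":"number"}},"required":["series"]}

```bash
mkdir -p pics
cat > h.py <<'E'
import numpy as np,cv2
from bench import sense,snapshot
def pts(s):
    K=np.array(s["intrinsics"]);E=np.array(s["extrinsics"]);d=s["depth"]
    v,u=np.mgrid[0:d.shape[0],0:d.shape[1]]
    p=np.stack([(u-K[0,2])*d/K[0,0],(v-K[1,2])*d/K[1,1],d],-1)
    w=p@E[:3,:3].T+E[:3,3]; w[d==0]=np.nan
    return w
E
python3 - <<'E'
from h import *
import pickle
from bench import grip_depth
print(grip_depth, sense())
a={n:snapshot(n) for n in("top","side")}
pickle.dump(a,open("a.pkl","wb"))
for n in a: print(n,a[n]["extrinsics"])
cv2.imwrite("pics/1.png",np.vstack([a["top"]["frame"]]))
cv2.imwrite("pics/2.png",np.vstack([a["side"]["frame"]]))
E
```

```text
18.700000000000003 {'time': 0.0, 'joint_pos': array([ 6.56946093e+01,  7.51594139e+00,  8.53287334e+01,  5.50245099e-04,
        8.72613872e+01, -4.89318528e+00]), 'qd': array([ 0.1233126 ,  0.04671477, -0.03844283, -0.05189353, -0.0795923 ,
       -0.11146155]), 'joint_efforts': array([ 3.76966535e-03, -5.69405401e+01, -5.00561321e+01,  1.18835578e-04,
        1.46433769e-02, -1.99956480e-05]), 'tool_pos': array([199.16915607, 565.40123501, 230.24097403]), 'tcp_rot': array([-1.79894371e+02, -9.59447837e-03,  1.60587759e+02]), 'ft_force': array([ 0.18776386,  0.22374864, -0.70231831]), 'wrist_torque': array([-0.02101376, -0.03974271, -0.04656132]), 'grip_force': 0.0, 'finger_gap': 85.54480543504707}
top [[ 1.85580347e-02 -9.90889076e-01  1.33395798e-01  4.86033378e+02]
 [-9.99806015e-01 -1.75112867e-02  9.01596633e-03  3.38275322e+01]
 [-6.59789048e-03 -1.33537240e-01 -9.91021833e-01  9.90524299e+02]
 [ 0.00000000e+00  0.00000000e+00  0.00000000e+00  1.00000000e+00]]
side [[ 7.01761590e-01 -6.82535933e-01  2.04145463e-01  4.23246824e+02]
 [-7.12395155e-01 -6.70353667e-01  2.07651401e-01 -1.53299215e+02]
 [-4.87988340e-03 -2.91154016e-01 -9.56663747e-01  9.16955279e+02]
 [ 0.00000000e+00  0.00000000e+00  0.00000000e+00  1.00000000e+00]]
```

View pics/1.png

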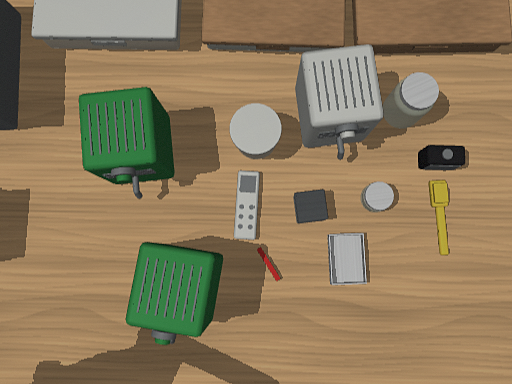

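View pics/2.png

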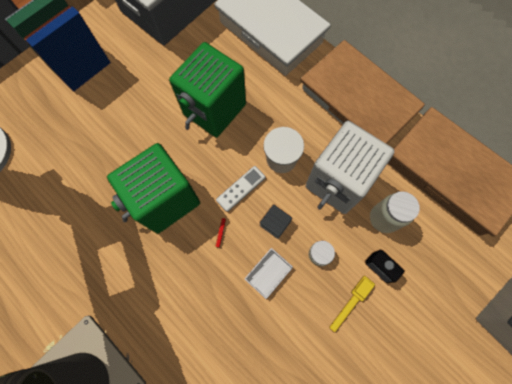

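The top picture shows the white dehumidifier at (340,95), its spout at (345,140), tray at (348,258), tin at (311,206) and low jar at (379,196). Possible confusions are the green units at (125,135) and (175,290), and the tall jar at (418,92) for the low jar (379,196). By the description I choose the white unit and the low jar.

Run:
```python
from h import *
import pickle
a=pickle.load(open("a.pkl","rb"))
def rect(p):
    r=cv2.minAreaRect(p[:,:2].astype(np.float32)); return np.round(r[0],1),np.round(r[1],1),round(r[2],2)
for n,B in (("top",dict(deh=(285,35,392,160),tin=(285,180,335,230),jar=(355,175,402,218),tray=(320,225,378,292))),
            ("side",dict(deh=(300,115,398,215),tin=(255,200,297,242),jar=(303,236,342,272),tray=(240,245,298,302)))):
    w=pts(a[n])
    fl=w[150:330,180:500].reshape(-1,3) if n=="top" else w[200:350,200:400].reshape(-1,3)
    print(n,"floor",np.nanmedian(fl[:,2]))
    for k,(x0,y0,x1,y1) in B.items():
        p=w[y0:y1,x0:x1].reshape(-1,3);p=p[np.isfinite(p[:,2])]
        lo,hi={"deh":(172,190),"tin":(38,52),"jar":(38,52),"tray":(14,30)}[k]
        q=p[(p[:,2]>lo)&(p[:,2]<hi)]
        print(k,len(q),rect(q),np.round(np.median(q[:,2]),1),np.round(q.min(0)),np.round(q.max(0)))
        if k=="deh":
            f=p[(p[:,2]>90)&(p[:,2]<172)]; print(" side pts",len(f),np.round(f.min(0)))
t=a["top"]["frame"]
cv2.imwrite("pics/3.png",cv2.resize(t[35:295,270:470],None,fx=2.3,fy=2.3,interpolation=cv2.INTER_CUBIC))
```

```text
top floor -0.23910566739698424
deh 5533 (array([ 775.6, -100.4]), array([150.3, 128.5]), 8.38) 179.2 [ 700. -171.  172.] [856. -29. 185.]
 side pts 1215 [ 690. -172.   90.]
tin 937 (array([582.1, -59.1]), array([60.6, 60.8]), 8.05) 44.2 [550. -91.  38.] [614. -26.  49.]
jar 657 (array([ 604.2, -192.6]), array([55.1, 56.4]), 28.18) 44.2 [ 576. -221.   38.] [ 632. -165.   50.]
tray 305 (array([ 480.1, -133.6]), array([100. ,  70.4]), 3.17) 20.7 [ 428. -171.   15.] [532. -96.  26.]
side floor 0.7856994244904172
deh 3463 (array([ 774.6, -101.2]), array([150.8, 129.3]), 7.87) 180.2 [ 699. -172.  172.] [855. -29. 186.]
 side pts 1085 [ 690. -252.   90.]
tin 592 (array([581.8, -59.2]), array([60.5, 60.3]), 7.88) 45.0 [548. -92.  39.] [614. -26.  50.]
jar 442 (array([ 603.2, -193.3]), array([54.3, 55.7]), 87.54) 45.3 [ 575. -221.   38.] [ 631. -166.   51.]
tray 189 (array([ 479.5, -133.4]), array([99.8, 69.8]), 3.0) 21.8 [ 428. -170.   14.] [530. -97.  27.]
```

View pics/3.png

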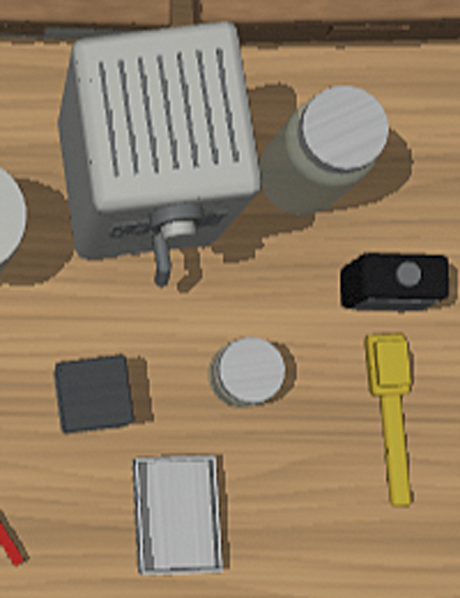

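The crop confirms it: the white body has its button at crop (178,228) and the spout at (163,260). The tin is at (95,393), the jar at (250,371) and the tray at (178,515). The unit's yaw is about 8.1°. The tray is about 9 mm left of the gap's centre line and 5° askew to it, so I'll straddle it to nudge it straight and then push from behind.

Emit:
apply_moves(series="0 0 0 -0.06 -1; 0 0 0 -0.06 -1; 0 0 0 -0.06 -1; 0 0 0 -0.06 -1; 0 0 0 0 -1")

```text
time: 0.52
tool_pos: [199.3, 565.6, 230.7]
tcp_rot: [-180.0, -0.0, -171.6]
ft_force: [0.2, -0.6, 0.1]
finger_gap: 85.6
grip_force: 0.0
```

Emit:
apply_moves(series="-0.033 -0.13 0 0 -1;-0.033 -0.13 0 0 -1;-0.033 -0.13 0 0 -1;-0.033 -0.13 0 0 -1;-0.033 -0.13 0 0 -1")

```text
time: 0.93
tool_pos: [275.9, 378.0, 230.8]
tcp_rot: [-180.0, -0.0, -172.1]
ft_force: [0.5, 0.1, 1.2]
finger_gap: 85.2
grip_force: 0.0
```

Emit:
apply_moves(series="-0.033 -0.13 0 0 -1;-0.033 -0.13 0 0 -1;-0.033 -0.13 0 0 -1;-0.033 -0.13 0 0 -1;-0.033 -0.13 0 0 -1")

```text
time: 1.35
tool_pos: [352.4, 191.9, 231.2]
tcp_rot: [180.0, 0.0, -172.2]
ft_force: [0.8, -0.4, 0.4]
finger_gap: 85.4
grip_force: 0.0
```

Emit:
apply_moves(series="-0.033 -0.13 0 0 -1;-0.033 -0.13 0 0 -1;-0.033 -0.13 0 0 -1;-0.033 -0.13 0 0 -1;0 0 0 0 -1")

```text
time: 1.77
tool_pos: [415.0, 38.6, 231.2]
tcp_rot: [-179.8, 0.0, -172.6]
ft_force: [-0.7, 0.1, -0.0]
finger_gap: 85.4
grip_force: 0.0
```

```bash
cat >> h.py <<'E'
u=np.array([np.cos(np.radians(8.1)),np.sin(np.radians(8.1))]);v=np.array([-u[1],u[0]])
def SL(p): p=np.asarray(p)[:2]; return np.round([p@u,p@v],1)
def st():
    s=sense(); print(round(s["time"],2),"SL",SL(s["tool_pos"]),"z",round(s["tool_pos"][2],1),"rot",np.round(s["tcp_rot"],1),"F",np.round(s["ft_force"],1),"gap",round(s["finger_gap"],1),"grip",round(s["grip_force"],1),"q",np.round(s["joint_pos"],0))
E
python3 -c "
from h import *
st()
print(np.round(snapshot('wrist')['tool_from_camera'],2))"
```

```text
1.77 SL [416.3 -20.3] z 231.2 rot [-179.8    0.  -172.6] F [-0.7  0.1 -0. ] gap 85.4 grip 0.0 q [ -2. -22. 112.  -0.  90. -99.]
[[   0.     -0.96   -0.3    75.91]
 [   1.      0.     -0.     -0.45]
 [   0.     -0.3     0.96 -143.66]
 [   0.      0.      0.      1.  ]]
```

Emit:
apply_moves(series="-0.0265 -0.122 0.05 0 -1;-0.0265 -0.122 0.05 0 -1;-0.0265 -0.122 0.05 0 -1;-0.0265 -0.122 0.05 0 -1;-0.0265 -0.122 0.05 0 -1")

```text
time: 2.23
tool_pos: [478.9, -131.3, 155.6]
tcp_rot: [180.0, 0.0, -172.0]
ft_force: [-0.0, -0.4, 0.4]
finger_gap: 85.4
grip_force: 0.0
```

Emit:
apply_moves(series="0 0 0.1 0 -1;0 0 0.1 0 -1;0 0 0 0 -1;0 0 0 0 -1")

```text
time: 2.57
tool_pos: [476.8, -129.2, 94.7]
tcp_rot: [179.8, -0.3, -172.0]
ft_force: [-0.2, -0.1, 0.8]
finger_gap: 85.4
grip_force: 0.0
```

```bash
python3 -c "
from h import *
st()
cv2.imwrite('pics/4.png',snapshot('wrist')['frame'])"
```

```text
2.57 SL [ 453.9 -195.1] z 94.7 rot [ 179.8   -0.3 -172. ] F [-0.2 -0.1  0.8] gap 85.4 grip 0.0 q [ -21.   -2.  110.    0.   73. -119.]
```

View pics/4.png

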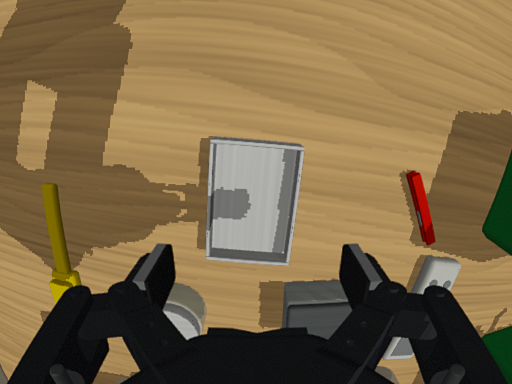

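The wrist view shows the tray at (255,200) lying between the open fingers, whose pads are at (160,265) and (355,265). I'm going down astride it.

Emit:
apply_moves(series="-0.007 -0.02 0.1 0 -1;0 0 0.1 0 -1;0 0 0 0 -1;0 0 0 0 -1;0 0 0 0 -1")

```text
time: 3.03
tool_pos: [483.2, -136.5, 39.1]
tcp_rot: [-179.9, 0.2, -171.9]
ft_force: [0.2, -0.6, 0.6]
finger_gap: 85.2
grip_force: 0.0
```

Emit:
apply_moves(series="0 0 0.06 0 -1;0 0 0.05 0 -1;0 0 0 0 -1;0 0 0 0 -1")

```text
time: 3.37
tool_pos: [482.4, -136.5, 5.0]
tcp_rot: [-180.0, 0.1, -171.9]
ft_force: [0.5, 0.0, 0.1]
finger_gap: 85.2
grip_force: 0.0
```

```bash
python3 -c "
from h import *
st()"
```

```text
3.37 SL [ 458.3 -203.1] z 5.0 rot [-1.800e+02  1.000e-01 -1.719e+02] F [0.5 0.  0.1] gap 85.2 grip 0.0 q [ -22.    6.  112.    0.   62. -120.]
```

Emit:
apply_moves(series="0 0 0.023 0 -1;0 0 0 0 -0.7;0 0 0 0 -0.7;0 0 0 0 -0.7;0 0 0 0 -0.7", squeeze=20)

```text
time: 3.78
tool_pos: [481.9, -136.4, -3.1]
tcp_rot: [-180.0, 0.0, -171.9]
ft_force: [0.5, 0.7, 0.6]
finger_gap: 72.4
grip_force: 0.6
```

Emit:
apply_moves(series="0 -0.006 0 0 -0.7;0 -0.006 0 0 -0.7;0 -0.006 0 0 -0.7;0 0 0 0 -0.7;0 0 0 0 -0.7")

```text
time: 4.2
tool_pos: [482.2, -142.1, -3.7]
tcp_rot: [-180.0, -0.0, -171.9]
ft_force: [0.7, 0.4, 0.5]
finger_gap: 72.7
grip_force: 0.0
```

```bash
cat >> h.py <<'E'
def tray():
    for n,(x0,y0,x1,y1) in dict(top=(320,100,378,292),side=(240,195,340,302)).items():
        w=pts(snapshot(n));p=w[y0:y1,x0:x1].reshape(-1,3);p=p[np.isfinite(p[:,2])]
        q=p[(p[:,2]>14)&(p[:,2]<30)]
        r=cv2.minAreaRect(q[:,:2].astype(np.float32));print(n,len(q),SL(r[0]),np.round(r[1],1),round(r[2],2))
E
python3 -c "
from h import *
st();tray()"
```

```text
4.2 SL [ 457.4 -208.6] z -3.7 rot [-180.    -0.  -171.9] F [0.7 0.4 0.5] gap 72.7 grip 0.0 q [ -22.    7.  112.   -0.   61. -120.]
top 185 [ 560.8 -219.7] [273.4 105.7] 2.96
side 105 [ 542.2 -205. ] [259.8 254.4] 44.19
```

Emit:
apply_moves(series="0 -0.005 0 0 -0.7;0 0 0 0 -0.7;0 0.004 0 0 -1;0 0 0 0 -1;0 0 0 0 -1")

```text
time: 4.72
tool_pos: [482.3, -142.0, -3.6]
tcp_rot: [-180.0, 0.0, -171.9]
ft_force: [0.2, -0.2, -0.5]
finger_gap: 85.5
grip_force: 0.0
```

Emit:
apply_moves(series="0 0 -0.1 0 -1;0 0 -0.1 0 -1;0.13 0 0 0 0.25;0.13 0 0 0 0.25;0.06 0 0 0 0.25")

```text
time: 5.13
tool_pos: [384.3, -155.4, 56.0]
tcp_rot: [180.0, -0.1, -171.9]
ft_force: [-1.0, 0.5, -1.5]
finger_gap: 51.4
grip_force: 0.0
```

Emit:
apply_moves(series="0 0 0 0 0.25;0 0 0 0 0.25;0 0 0 0 0.25")

```text
time: 5.38
tool_pos: [388.1, -155.8, 56.9]
tcp_rot: [-180.0, 0.1, -171.9]
ft_force: [0.4, 0.0, 0.5]
finger_gap: 31.8
grip_force: 0.0
```

```bash
sed -i 's/^def tray():/def tray(boxes=dict(top=(320,225,378,292),side=(240,245,298,302))):/; s/ in dict(top=(320,100.*:$/ in boxes.items():/' h.py
python3 -c "
from h import *
st();tray()
a=np.hstack([snapshot('top')['frame'][120:384,250:500],snapshot('side')['frame'][120:384,180:430]])
cv2.imwrite('pics/5.png',cv2.resize(a,None,fx=1.6,fy=1.6))"
```

```text
5.38 SL [ 362.3 -209. ] z 56.9 rot [-1.800e+02  1.000e-01 -1.719e+02] F [0.4 0.  0.5] gap 31.8 grip 0.0 q [ -29.  -12.  124.    0.   69. -127.]
top 320 [ 456.6 -209.8] [100.   70.7] 6.4
side 113 [ 460.5 -209.6] [90.9 69.7] 6.0
```

View pics/5.png

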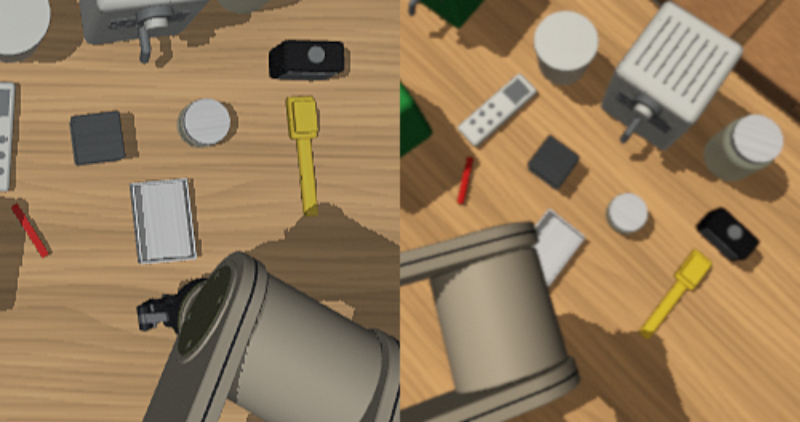

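The picture shows the tray straightened at left-half (163,220), in line with the gap between the tin (98,137) and the jar (205,121). Measured, it is 1.2 mm off the line and 1.7° askew, and a flush push from behind should square it.

Emit:
apply_moves(series="0 0.002 0.09 0 0.25;0 0 0.086 0 0.25;0 0 0 0 0.25;0 0 0 0 0.25;0 0 0 0 0.25")

```text
time: 6.0
tool_pos: [387.4, -154.8, 4.1]
tcp_rot: [180.0, -0.0, -171.9]
ft_force: [-0.0, -0.2, -0.0]
finger_gap: 31.9
grip_force: 0.0
```

Emit:
apply_moves(series="-0.05 0 0 0 0.25;-0.03 0 0 0 0.25;-0.02 0 0 0 0.25;-0.02 0 0 0 0.25;-0.02 0 0 0 0.25")

```text
time: 6.42
tool_pos: [429.2, -149.1, 4.0]
tcp_rot: [-180.0, -0.0, -171.9]
ft_force: [-0.7, -0.7, 1.1]
finger_gap: 32.0
grip_force: 0.8
```

Emit:
apply_moves(series="-0.02 0 0 0 0.25;0 0 0 0 0.25;0 0 0 0 0.25")

```text
time: 6.67
tool_pos: [434.9, -148.1, 3.6]
tcp_rot: [180.0, -0.0, -171.9]
ft_force: [-0.1, 0.7, 0.1]
finger_gap: 31.9
grip_force: 0.0
```

```bash
python3 -c "
from h import *
st();tray(dict(top=(320,210,378,275)))
a=snapshot('wrist')['frame']
cv2.imwrite('pics/6.png',a)"
```

```text
6.67 SL [ 409.7 -207.9] z 3.6 rot [ 180.    -0.  -171.9] F [-0.1  0.7  0.1] gap 31.9 grip 0.0 q [ -25.    0.  119.    0.   61. -123.]
top 208 [ 489.  -223.4] [110.8 109.5] 12.78
```

View pics/6.png

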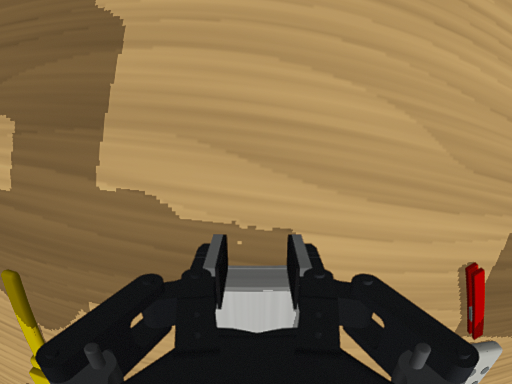

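The wrist view shows both fingers at the tray's rear wall (255,275), about symmetric, with the pads at (218,265) and (295,265).

```bash
cat >> h.py <<'E'
def tray2(S0,S1):
    for n in("top","side"):
        w=pts(snapshot(n)).reshape(-1,3);w=w[np.isfinite(w[:,2])]
        s=w[:,:2]@u;l=w[:,:2]@v
        m=(w[:,2]>14)&(w[:,2]<28)&(s>S0)&(s<S1)&(abs(l+208.6)<45)
        s,l=s[m],l[m]
        if len(s)<20: print(n,len(s)); continue
        r=cv2.minAreaRect(np.stack([s,l],1).astype(np.float32))
        o=[len(s),round(s.max(),1)]
        for side in(l>-208.6,l<-208.6):
            k=side&(s<s.max()-10)&(abs(l+208.6)>25)
            if k.sum()>8: f=np.polyfit(s[k],l[k],1);o+=[round(np.degrees(np.arctan(f[0])),2),round(np.polyval(f,s.max()-40),1),k.sum()]
        print(n,*o,"rect",np.round(r[0],1),np.round(r[1],1),round(r[2],2))
E
python3 -c "
from h import *
tray2(432,537)"
```

```text
top 193 522.3 0.02 -174.2 77 -0.19 -240.9 49 rect [ 477.9 -208. ] [70.6 88.7] 89.99
side 54 522.1 -0.38 -240.8 14 rect [ 515.  -221.8] [64.8 29.4] 56.92
```

Squared: 0° and within 0.7 mm of the line. Now pushing through.

Emit:
apply_moves(series="-0.02 -0.001 0 0 0.25;-0.03 0 0 0 0.25;-0.03 0 0 0 0.25;-0.03 0 0 0 0.25;-0.02 0 0 0 0.25")

```text
time: 7.28
tool_pos: [474.9, -142.9, 3.8]
tcp_rot: [-180.0, 0.0, -171.9]
ft_force: [-0.7, 0.4, 1.4]
finger_gap: 32.0
grip_force: 0.8
```

Emit:
apply_moves(series="-0.02 0 0 0 0.25;-0.02 0 0 0 0.25;0 0 0 0 0.25;0 0 0 0 0.25")

```text
time: 7.62
tool_pos: [485.7, -141.2, 3.6]
tcp_rot: [-180.0, 0.0, -171.9]
ft_force: [0.7, 0.4, 0.0]
finger_gap: 32.2
grip_force: 0.0
```

```bash
python3 -c "
from h import *
st()
tray2(485,605)"
```

```text
7.62 SL [ 460.9 -208.3] z 3.6 rot [-180.     0.  -171.9] F [0.7 0.4 0. ] gap 32.2 grip 0.0 q [ -22.    7.  111.    0.   62. -120.]
top 183 590.1 -1.74 -175.6 85 -2.94 -242.2 46 rect [ 552.7 -199.1] [ 62.3 130. ] 44.05
side 5
```

Emit:
apply_moves(series="-0.02 0 0 0 0.25;-0.03 0 0 0 0.25;-0.03 0 0 0 0.25;-0.03 0 0 0 0.25;-0.03 0 0 0 0.25")

```text
time: 8.13
tool_pos: [528.0, -135.3, 3.7]
tcp_rot: [-180.0, 0.0, -171.9]
ft_force: [-1.4, 0.5, 1.2]
finger_gap: 32.2
grip_force: 0.8
```

Emit:
apply_moves(series="-0.03 0 0 0 0.25;-0.03 0 0 0 0.25;-0.03 0 0 0 0.25;-0.03 0 0 0 0.25;-0.03 0 0 0 0.25")

```text
time: 8.55
tool_pos: [572.3, -128.9, 3.6]
tcp_rot: [-180.0, -0.0, -171.9]
ft_force: [-1.2, -0.8, 1.6]
finger_gap: 31.8
grip_force: 0.8
```

Emit:
apply_moves(series="-0.02 0 0 0 0.25;-0.015 0 0 0 0.25;0 0 0 0 0.25;0 0 0 0 0.25")

```text
time: 8.88
tool_pos: [581.9, -127.5, 3.5]
tcp_rot: [180.0, 0.0, -171.9]
ft_force: [0.2, 0.2, -0.5]
finger_gap: 32.0
grip_force: 0.0
```

```bash
python3 -c "
from h import *
st()
n='side'
a=np.hstack([snapshot('top')['frame'][60:300,270:470],snapshot('side')['frame'][100:340,210:410]])
cv2.imwrite('pics/7.png',cv2.resize(a,None,fx=2,fy=2,interpolation=cv2.INTER_CUBIC))"
```

```text
8.88 SL [ 558.2 -208.2] z 3.5 rot [ 180.     0.  -171.9] F [ 0.2  0.2 -0.5] gap 32.0 grip 0.0 q [ -17.   19.   97.    0.   64. -115.]
```

View pics/7.png

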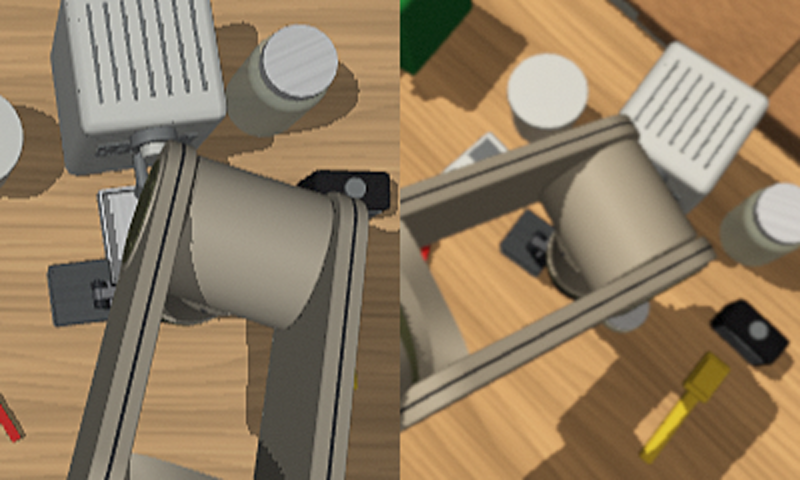

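The tray is inside the gap with its leading edge about 18 mm short of the unit (left-half pixel (118,190)), and nothing has been disturbed. I'm closing the rest gently while watching the force.

Emit:
apply_moves(series="-0.01 0 0 0 0.25;-0.01 0 0 0 0.25;-0.01 0 0 0 0.25;-0.01 0 0 0 0.25;-0.005 0 0 0 0.25")

```text
time: 9.4
tool_pos: [595.5, -125.7, 3.7]
tcp_rot: [-180.0, 0.0, -171.9]
ft_force: [-2.1, 0.5, 0.7]
finger_gap: 32.1
grip_force: 0.6
```

Emit:
apply_moves(series="-0.003 0 0 0 0.25;-0.003 0 0 0 0.25;0 0 0 0 0.25")

```text
time: 9.65
tool_pos: [597.1, -125.4, 3.6]
tcp_rot: [-180.0, 0.0, -171.9]
ft_force: [0.7, -0.5, -0.2]
finger_gap: 31.9
grip_force: 0.0
```

Emit:
apply_moves(series="-0.004 0 0 0 0.25;0 0 0 0 0.25;0 0 0 0 0.25")

```text
time: 9.9
tool_pos: [598.2, -125.3, 3.7]
tcp_rot: [-180.0, 0.0, -171.9]
ft_force: [1.4, 0.1, -0.1]
finger_gap: 32.0
grip_force: 0.0
```

Emit:
apply_moves(series="-0.004 0 0 0 0.25;0 0 0 0 0.25;0 0 0 0 0.25")

```text
time: 10.15
tool_pos: [599.4, -125.1, 3.6]
tcp_rot: [-180.0, 0.0, -171.9]
ft_force: [-0.3, 0.3, 0.8]
finger_gap: 31.9
grip_force: 0.2
```

Emit:
apply_moves(series="-0.004 0 0 0 0.25;0 0 0 0 0.25;0 0 0 0 0.25")

```text
time: 10.4
tool_pos: [600.6, -124.9, 3.6]
tcp_rot: [-180.0, 0.0, -171.9]
ft_force: [-0.1, 0.0, -1.0]
finger_gap: 31.8
grip_force: 0.1
```

Emit:
apply_moves(series="-0.004 0 0 0 0.25;0 0 0 0 0.25;0 0 0 0 0.25")

```text
time: 10.65
tool_pos: [601.8, -124.7, 3.6]
tcp_rot: [180.0, 0.0, -171.9]
ft_force: [-0.8, 0.2, -0.4]
finger_gap: 32.0
grip_force: 0.1
```

Emit:
apply_moves(series="0.05 0 0 0 0.25;0.13 0 0 0 0.25;0.13 0 0 0 0.25;0.13 0 -0.05 0 1;0 0 -0.13 0 1")

```text
time: 11.07
tool_pos: [453.7, -138.3, 45.2]
tcp_rot: [179.2, -1.4, -171.9]
ft_force: [-1.4, 1.4, -2.8]
finger_gap: 8.5
grip_force: 0.0
```

Emit:
apply_moves(series="0 0 -0.13 0 1;0 0 -0.13 0 1;0 0 -0.04 0 1;0 0 0 0 1;0 0 0 0 1")

```text
time: 11.48
tool_pos: [472.0, -143.7, 148.6]
tcp_rot: [-179.9, 0.2, -171.9]
ft_force: [0.5, -0.0, -0.9]
finger_gap: 0.0
grip_force: 0.0
```

```bash
python3 -c "
from h import *
st()
cv2.imwrite('pics/8.png',snapshot('wrist')['frame'])
tray2(602,683)
w=pts(snapshot('top')).reshape(-1,3);w=w[np.isfinite(w[:,2])]
s=w[:,:2]@u;l=w[:,:2]@v
for z0,z1 in((25,60),(90,130)):
    m=(w[:,2]>z0)&(w[:,2]<z1)&(s>675)&(s<710)&(abs(l+208.6)<60)&(abs(l+208.6)>25)
    print('front',m.sum(),np.round(np.percentile(s[m],[5,25,50,75]),1) if m.any() else 0)
a=np.hstack([snapshot('top')['frame'][60:300,270:470],snapshot('side')['frame'][100:340,210:410]])
cv2.imwrite('pics/9.png',cv2.resize(a,None,fx=2,fy=2,interpolation=cv2.INTER_CUBIC))
"
```

```text
11.48 SL [ 447.1 -208.8] z 148.6 rot [-179.9    0.2 -171.9] F [ 0.5 -0.  -0.9] gap 0.0 grip 0.0 q [ -23.   -6.  108.    0.   78. -121.]
top 157 682.2 0.2 -174.6 64 -0.2 -241.5 74 rect [ 642.1 -208.4] [80.  70.5] 0.26
side 57 681.3 1.08 -175.5 13 0.06 -241.9 34 rect [ 643.  -208.5] [71.5 74.5] 88.11
front 125 [690.  690.5 690.8 691.2]
front 168 [688.8 689.5 690.1 690.9]
```

View pics/8.png

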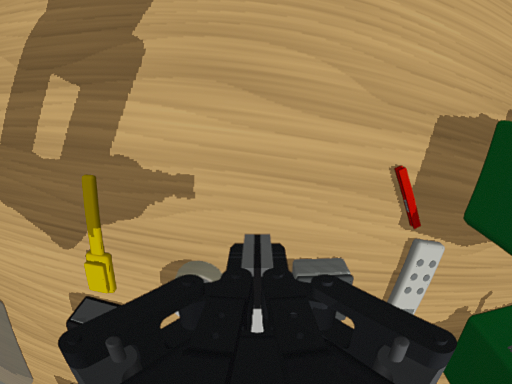

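The wrist view faces back towards the robot, with the peg (405,195), brush (95,235) and remote (418,275) undisturbed. The tray is square (0.2°) and on the line. Now for its remaining distance from the front.

```bash
python3 -c "
from h import *
for n in('top','side'):
    w=pts(snapshot(n)).reshape(-1,3);w=w[np.isfinite(w[:,2])]
    s=w[:,:2]@u;l=w[:,:2]@v
    m=(w[:,2]>15)&(w[:,2]<26)&(s>560)&(s<685)&(abs(l+208.6)<28)
    print(n,'rear wall top',np.round(np.percentile(s[m],[0,5,10,25]),1),m.sum())
    m=(w[:,2]>5)&(s>655)&(s<700)&(abs(l+208.6)<30)&(abs(l+208.6)>14)
    for b in range(660,700,2):
        k=m&(s>=b)&(s<b+2)&(w[:,2]<60)
        print((b,int(k.sum()),int(np.median(w[k,2])) if k.any() else None),end=' ')
    print()
"
```

```text
top rear wall top [589.6 589.7 589.8 590.2] 48
(660, 2, 5) (662, 0, None) (664, 1, 5) (666, 1, 6) (668, 2, 5) (670, 2, 5) (672, 3, 5) (674, 0, None) (676, 0, None) (678, 1, 5) (680, 0, None) (682, 2, 5) (684, 3, 5) (686, 26, 17) (688, 15, 22) (690, 55, 35) (692, 0, None) (694, 0, None) (696, 0, None) (698, 0, None) Traceback (most recent call last):
  File "<string>", line 7, in <module>
    print(n,'rear wall top',np.round(np.percentile(s[m],[0,5,10,25]),1),m.sum())
                                     ~~~~~~~~~~~~~^^^^^^^^^^^^^^^^^^
    return _quantile_unchecked(
        a, q, axis, out, overwrite_input, method, keepdims, weights)
    return _ureduce(a,
                    func=_quantile_ureduce_func,
    ...<5 lines>...
                    overwrite_input=overwrite_input,
                    method=method)
    r = func(a, **kwargs)
    result = _quantile(arr,
                       quantiles=q,
    ...<2 lines>...
                       out=out,
                       weights=wgt)
    slices_having_nans = np.isnan(arr[-1, ...])
                                  ~~~^^^^^^^^^
IndexError: index -1 is out of bounds for axis 0 with size 0
```

View pics/9.png

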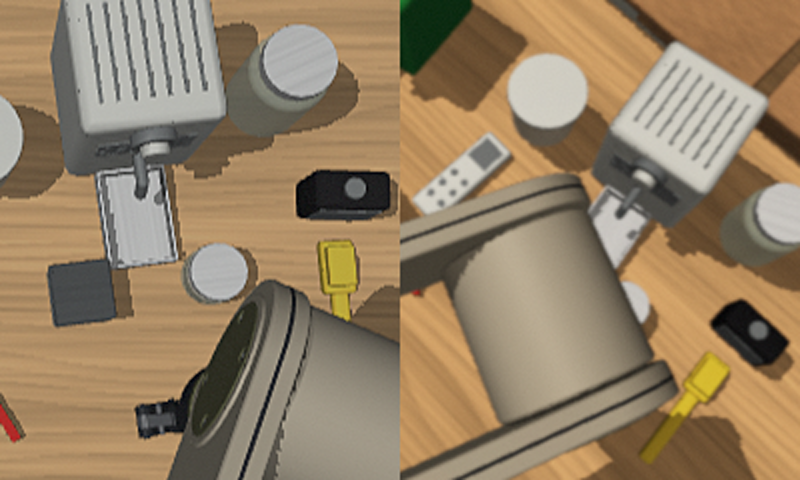

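The tray is flush with the front: its rear edge is at 589.7, so its leading edge is at about 689.7 against a front face at about 690. It sits under the spout (left-half pixel (140,190)), with the jar and tin unmoved. Now the button.

Emit:
apply_moves(series="-0.13 0.001 0.009 0 1;-0.13 0 0 0 1;-0.13 0 0 0 1;-0.13 0 0 0 1;-0.1 0 0 0 1")

```text
time: 12.3
tool_pos: [657.4, -116.1, 144.0]
tcp_rot: [180.0, 0.0, -171.9]
ft_force: [0.7, -0.1, 0.7]
finger_gap: 0.0
grip_force: 0.0
```

Emit:
apply_moves(series="0 0 0 0 1;0 0 0 0 1;-0.01 0 0 0 1;-0.01 0 0 0 1;0 0 0 0 1")

```text
time: 12.72
tool_pos: [660.9, -116.3, 145.5]
tcp_rot: [-180.0, 0.0, -171.9]
ft_force: [-0.1, -0.3, 0.2]
finger_gap: -0.1
grip_force: 0.0
```

```bash
python3 -c "
from h import *
st()"
```

```text
12.72 SL [ 638.  -208.2] z 145.5 rot [-180.     0.  -171.9] F [-0.1 -0.3  0.2] gap -0.1 grip 0.0 q [ -14.   21.   78.   -0.   80. -112.]
```

Contact is expected near S=656.5, so 18 mm to go.

Emit:
apply_moves(series="-0.02 0 0 0 1;-0.02 0 0 0 1;-0.02 0 0 0 1;-0.007 0 0 0 1;0 0 0 0 1")

```text
time: 13.13
tool_pos: [681.4, -113.2, 145.0]
tcp_rot: [-180.0, -0.0, -171.9]
ft_force: [-2.4, -1.0, 2.4]
finger_gap: 0.2
grip_force: 1.2
```

Emit:
apply_moves(series="-0.007 0 0 0 1;0 0 0 0 1;0 0 0 0 1")

```text
time: 13.38
tool_pos: [682.9, -113.0, 144.8]
tcp_rot: [-180.0, -0.0, -171.9]
ft_force: [-2.4, -1.2, 2.3]
finger_gap: -0.1
grip_force: 1.6
```

Emit:
apply_moves(series="-0.007 0 0 0 1;0 0 0 0 1;0 0 0 0 1")

```text
time: 13.63
tool_pos: [685.0, -112.7, 144.8]
tcp_rot: [-180.0, -0.0, -171.9]
ft_force: [-4.5, -1.2, 2.4]
finger_gap: -0.2
grip_force: 2.2
```

Emit:
apply_moves(series="-0.007 0 0 0 1;0 0 0 0 1;0 0 0 0 1")

```text
time: 13.88
tool_pos: [685.9, -112.6, 144.7]
tcp_rot: [180.0, -0.2, -171.9]
ft_force: [-10.9, -0.5, 5.4]
finger_gap: 0.2
grip_force: 5.6
```

Emit:
apply_moves(series="-0.005 0 0 0 1;0 0 0 0 1;0 0 0 0 1")

```text
time: 14.13
tool_pos: [686.0, -112.6, 144.7]
tcp_rot: [180.0, -0.3, -171.9]
ft_force: [-19.0, -1.9, 10.6]
finger_gap: 0.2
grip_force: 9.6
```

Button bottomed out: 19 N, and the arm has stopped advancing. Releasing and backing off.

Emit:
apply_moves(series="0.03 0 0 0 1;0.06 0 0 0 1;0.13 0 0 0 1;0.13 0 0 0 1;0.13 0 0 0 1")

```text
time: 14.55
tool_pos: [545.2, -132.0, 144.4]
tcp_rot: [180.0, 0.1, -171.9]
ft_force: [0.1, 0.2, 1.4]
finger_gap: -0.1
grip_force: 0.0
```

Emit:
apply_moves(series="0.13 0 -0.03 0 1;0.1 0 -0.03 0 1;0 0 0 0 1;0 0 0 0 1;0 0 0 0 1")

```text
time: 14.97
tool_pos: [478.9, -142.1, 163.4]
tcp_rot: [-180.0, 0.1, -171.9]
ft_force: [0.6, 0.2, -0.3]
finger_gap: 0.2
grip_force: 0.0
```

```bash
python3 -c "
from h import *
st();tray2(580,683)
cv2.imwrite('pics/10.png',cv2.resize(snapshot('top')['frame'][30:300,220:480],None,fx=2.2,fy=2.2))"
```

```text
14.97 SL [ 454.1 -208.2] z 163.4 rot [-1.800e+02  1.000e-01 -1.719e+02] F [ 0.6  0.2 -0.3] gap 0.2 grip 0.0 q [ -22.   -6.  106.    0.   80. -121.]
top 240 682.8 1.52 -174.7 82 1.49 -241.5 95 rect [ 631.7 -212.7] [102.   79.1] 0.06
side 31 682.9 -0.31 -241.8 20 rect [ 671.5 -217.2] [83.7 39.8] 58.5
```

View pics/10.png

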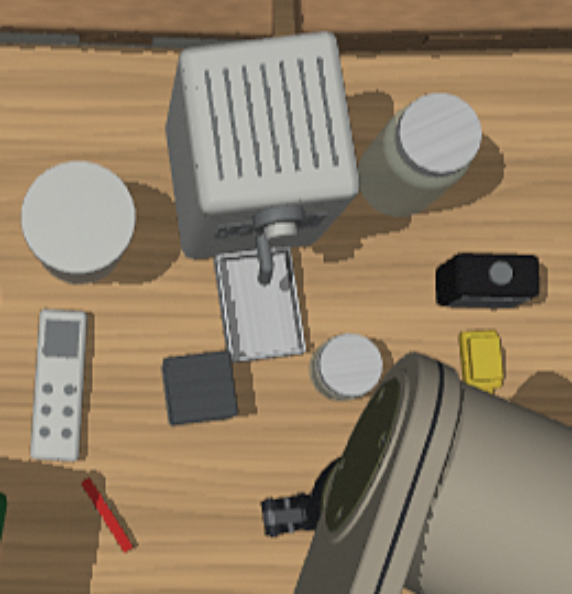

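The tray (262,303) sits square against the front under the spout, the button (285,228) is out again, the bystanders look unmoved and the arm is clear.

```bash
python3 -c "
from bench import hand_in
print(hand_in())"
```

```text
the job is handed in; nothing more can be done
None
```

The tray was pushed through the gap to sit flush and square against the dehumidifier's front under the spout, then the button was pressed fully in and let go, nothing else looked moved, and the job was handed in at about 15 s of the 72 s limit.

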